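# Take the rock out of the honing machine

### The job

The honing machine rocks on the bench because its levelling screw is wound up too far and that foot hangs clear. Wind the screw down by its wing until all four feet carry their fair share and the machine no longer rocks either way, without jacking it up, pushing it about or bearing down hard on the screw; then swing the lock nut's lever clockwise until it is tight. Leave the other things on the bench alone.

Things in the scene. Friction and masses are not known exactly. Their poses are not given: they have to be found in the camera images.
- machine: Honing machine, about 7 kg, loose on the bench: grey cast base on four feet, motor along y, 150 mm wooden wheel at its +y end. Origin at bench height under the base's middle, z up. Feet at x = +-120, y = +-135 mm: levelling screw at (-120, +135), three plain feet. Lug tops 50 mm up; motor and wheel up to 245 mm high, 75 mm or more from the screw's axis. It rocks towards the screw.
- screw: Levelling screw: 18 mm spindle, black flat wing on top, 34 mm rubber sole below, all one piece. Origin on its axis, x along the wing, z up. Right-hand thread, 5 mm per turn: clockwise from above winds it down (under 0.1 N m free, 0.2 loaded), wing included. The foot starts 0.5 to 5 mm clear of the bench; the sole is worn, length unknown by +-1.7 mm, so the wing's height does not tell how far.
- wing (a point): Middle of the wing, on the screw's axis: upright blade 64 long, 10 thick, 26 mm high (13 above and below this point), some 101 mm above the bench. While the foot hangs, pressing down here gives 1 mm per 20 N up to 9 to 13 N, where the machine tips and rocks down at that force until the foot meets the bench (then firm, about 50 N/mm). Lock nut and lever stay below 73 mm.
- lock_nut (a joint): Angle of the lock nut's lever about the screw's axis, rad: 0 loose, grows clockwise seen from above, 1.2 tight against its stop; starts at 0 to 0.2. Takes about 0.12 N m to swing, up to 0.2 over the last half as it jams the screw; stays where it is left and does not turn with the screw.
- lever_end (a point): Point in the lever's black handle, 88 mm from the screw's axis, 65 mm above the bench. The lever is a nearly level round bar pointing outwards from under the wing, its handle 14 mm thick from 45 to 104 mm from the axis; it swings outside the base plate with free bench below.
- foot_b: Plain rubber foot, 28 mm across, at (+120, +135) mm of the machine; origin at the middle of its underside.
- foot_c: Plain rubber foot, 28 mm across, at (+120, -135) mm of the machine, diagonally across from the screw; origin underneath. Each foot's rubber gives 1 mm per 60 N. Past the screw's first touch (machine not pressed) each rad puts some 12 N more on the screw's foot, 9 on this one, and takes 10 N off each of the other two; 1.4 rad past it shares the weight evenly, 0.4 rad either way is allowed.
- foot_d: Plain rubber foot, 28 mm across, at (-120, -135) mm of the machine; origin at the middle of its underside.
- pepper_mill: Bystander: turned wooden pepper mill, 60 mm across, 215 mm tall, upright. Origin under its middle.
- carton: Bystander: small cardboard carton, 110 x 90 x 70 mm. Origin under its middle.
- mandrel: Bystander: black stepped lathe mandrel standing upright, 52 mm across, 96 mm tall. Origin under its middle.

How it is judged:
By the outcome, as a careful person would: the job done as asked, in the order asked, and still so for the second after the job is handed in, with the robot touching nothing.
It also fails if it takes over 72 s, if anything falls off the work surface, if the arm or the gripper's body presses on something with over 40 N, if the wrist force passes 120 N, or if a joint passes its speed limit or range.

### The arm

A 6-joint arm with a two-finger parallel gripper is mounted at the origin on the work surface. World frame = base frame: x ahead of the robot, y to its left, z up, the work surface at z = 0. Lengths are in m, angles in rad, forces in N, time in s.
With the tool pointing down it reaches from about 0.375 to 0.975 m from the base axis. Payload 3.8 kg.
Tool frame: the origin (TCP) lies on the centre line of the jaws, within the pads' length; the fingertips stand 14 mm ahead of it and the grasp point (between the pads) lies 5 mm behind it (bot.finger_overhang is the distance from the TCP to the fingertips, in m); y points along the fingers, x is the direction in which the jaws open and shut, and the axes are right-handed (so a half turn about y gives the same grasp; the last joint's range is limited). The gripper opens to 85 mm and grips with 20 to 120 N. Pads are 22 mm wide; open, the fingers measure 114 mm over their backs; the gripper's body (76 mm by 85 mm) begins 54 mm behind the grasp point. The pads swing forward as they close: fully open they stand 13 mm farther back than shut.
Start: joints at [-1.284, 0.264, 1.604, -0, 1.274, -0.037], TCP at [0.215, -0.64, 0.245] pointing down, gripper open.
Joint ranges: [-2.63, 2.63], [-0.94, 2.18], [0.31, 2.57], [-1.31, 4.45], [0, 2.66], [-2.55, 2.55]. Speed limits (rad/s): [2.57, 2.57, 3.14, 3.14, 3.14, 3.14].

### API

Orientations are given as a rotation vector (axis times angle).
In Python, from workcell import readout, read_camera, bot, spotter gives the robot as it stands.
- The arm moves only by the tool jog_arm, never from a script. Its argument "increments" is a list of rows, each a list of 7 numbers: the shift along the tool's x, y, z in m, then the turn, a rotation vector about the tool's x, y, z in rad, then the opening, from 0 (shut) to 1 (fully open). A call has 1 to 10 rows; each row shifts and turns the pose as measured when the row begins, along the tool's axes as they then stand; what a row does not reach is not made up. A row lasts 1/8 s, in which the tool goes at most 62.5 mm and 10.7 degrees, less where a joint would pass 70% of its speed; a pose out of reach is approached as far as the arm can. A call with a gripper value outside its range is refused whole. The fingers move at their own pace and stop on an object; "force" is the grip in N (left out, the last holds). Time passes only in rows, so rows that do not move let the fingers close. It gives the time, the measured TCP pose, the force and the opening at its end, in the units of the state.
- readout.read_state(): the state, without advancing time (a new reading comes with each control period).
- read_camera(name): name is "scene" or "top" or "wrist"; returns a dict with "img" (480x640x3 uint8, blue, green, red), "range_z" (480x640 float32, m along the optical axis (not along the pixel's ray), 0 where there is no reading), "fx", "fy", "cx", "cy" (pixels), "distortion" ([k1, k2, p1, p2, k3] as OpenCV has them; the pictures are not rectified), "world_from_camera" (4x4, takes a point from camera to world coordinates). Camera axes: x right, y down, z forward; pixel columns grow to the right and rows downward; lengths in m; the calibration is good to about 2 mm. A picture is of the moment at which its call begins.
- bot.finish_job(): hands the job in, once; it reports no verdict.
Trained networks look in a picture, given as the dict that the camera call returned (one of the last four; its "shot" number tells which), for a name from the list of things; names that differ only in an ending like _2 or _b are one class to them, and where a whole thing is asked for, a point or a joint stands for the part that bears it (a point fixed in the world has none). Each returns a list of dicts, best first, with "p" (0 to 1); they miss things now and then, are a little off and sometimes report something else, mostly with a low value. They report only what shows in the picture. A call takes as long as a camera call.
- spotter.masks_of(picture, thing): "mask" (480x640 bool, what is visible of it) and "location" ([column, row] in pixels, amid what is visible of it).
- spotter.spot_point(picture, thing): "location" ([column, row] in pixels: a listed point, or the origin of a listed thing).
The state is a dict: "time": time; "q": joint angles; "joint_vel": joint speeds; "joint_torque": joint torques, N m; "tool_pos": TCP position; "tcp_rot": TCP orientation; "wrist_force": force on the tool from outside, world axes, zero at the start; "torque": the same for the moment, N m; "width": opening from 0.0 (shut) to 1.0 (fully open).
Only numpy, scipy, OpenCV 4.12 (cv2) and the standard library are available. Lean on these libraries where they do the work, as an engineer would, in place of code of your own. Each camera call takes 0.05 s, during which the arm holds its last target. There are 200 camera calls.

## Working session

There is one attempt and no reset: what is moved stays moved. The work goes in short steps, Python scripts to look and compute and a tool call to move; the robot and the scene stay as the last step left them, time stands still between calls to the robot, and variables do not carry over. Pictures are saved under pics/ and viewed, about 8 in all and at most 12, crops included, and the job is handed in when it is done.

Besides the shell and the picture viewer there is one more tool, called after "Request:" as name([rows], argument=value, ...), one row to a line, values as JSON. jog_arm: Moves the arm, as the interface text tells. Its arguments: {"type":"object","properties":{"increments":{"type":"array"},"force":{"type":"number"}},"required":["increments"]}

```bash
mkdir -p pics
cat > h.py <<'E'
import numpy as np, cv2, json
from scipy.spatial.transform import Rotation as R
from workcell import readout, read_camera, bot, spotter
def px2w(c,uv,z=None,win=2):
    K=np.array([[c['fx'],0,c['cx']],[0,c['fy'],c['cy']],[0,0,1.]])
    n=cv2.undistortPoints(np.array([[uv]],float),K,np.array(c['distortion'],float))[0,0]
    T=np.array(c['world_from_camera']); d=T[:3,:3]@np.r_[n,1]; o=T[:3,3]
    if z is not None: return o+d*(z-o[2])/d[2]
    u,v=int(round(uv[0])),int(round(uv[1])); p=c['range_z'][max(0,v-win):v+win+1,max(0,u-win):u+win+1]; p=p[p>0]
    return o+d*np.median(p) if p.size else None
def w2px(c,P):
    T=np.linalg.inv(c['world_from_camera']); K=np.array([[c['fx'],0,c['cx']],[0,c['fy'],c['cy']],[0,0,1.]])
    return cv2.projectPoints(np.array([P],float),cv2.Rodrigues(T[:3,:3])[0],T[:3,3],K,np.array(c['distortion'],float))[0][0,0]
E
cat > a.py <<'E'
from h import *
np.set_printoptions(precision=4,suppress=True)
for n in ("scene","top"):
    c=read_camera(n); cv2.imwrite(f"pics/{n}0.png",c['img'])
    print(n,np.array(c['world_from_camera'])[:3,3])
    for t,z in (("wing",.101),("lever_end",.065),("machine",0),("screw",None),("foot_b",0),("pepper_mill",0),("carton",0),("mandrel",0)):
        for r in spotter.spot_point(c,t)[:3]: print(t,round(r['p'],2),np.round(r['location'],1),px2w(c,r['location'],z))
    for t in ("screw","lock_nut","machine"):
        for r in spotter.masks_of(c,t)[:2]: print('mask',t,round(r['p'],2),r['location'],r['mask'].sum())
s=readout.read_state();print(s)
E
python3 a.py
```

```text
scene [1.6104 0.0886 1.3462]
wing 0.61 [338.5 205.6] [0.5111 0.0196 0.101 ]
lever_end 0.69 [372.5 218.7] [0.5198 0.1137 0.065 ]
machine 0.8 [277.8 255.1] [ 0.6157 -0.1392  0.    ]
screw 0.52 [336.8 233. ] [0.5344 0.0173 0.0114]
foot_b 0.38 [215.1 274.8] [ 0.6949 -0.299   0.    ]
pepper_mill 0.95 [183.4 205.4] [ 0.4561 -0.442   0.    ]
carton 0.64 [483.4 266.2] [0.609  0.4191 0.    ]
mandrel 0.73 [478.3 225. ] [0.4645 0.4154 0.    ]
mask screw 0.49 [341.8, 210.3] 324
mask lock_nut 0.77 [348.0, 221.4] 171
mask machine 0.74 [272.6, 232.0] 9308
top [ 0.5248 -0.009   1.051 ]
wing 0.64 [312.3 282.3] [0.5191 0.0251 0.101 ]
machine 0.89 [379.9 246. ] [ 0.5997 -0.1313  0.    ]
screw 0.78 [317.9 280.5] [0.5227 0.0128 0.1204]
pepper_mill 0.68 [513.2 302.4] [ 0.4586 -0.4448  0.    ]
carton 0.73 [145.9 255.9] [0.5876 0.4242 0.    ]
mandrel 0.81 [153.5 308.6] [0.4629 0.4046 0.    ]
mandrel 0.73 [511.5 304.1] [ 0.4547 -0.4404  0.    ]
mandrel 0.24 [277.7 284.2] [0.5157 0.1093 0.    ]
mask screw 0.67 [316.7, 283.0] 195
mask lock_nut 0.69 [284.3, 283.7] 237
mask machine 0.74 [313.3, 283.2] 165
mask machine 0.63 [392.4, 244.2] 12595
{'time': 1.2, 'q': array([-1.2839,  0.2639,  1.604 ,  0.    ,  1.2737, -0.0369]), 'joint_vel': array([-0.0001,  0.0002, -0.0008,  0.0001,  0.0006, -0.0004]), 'joint_torque': array([  0.002 , -51.5072, -36.7724,  -0.0001,   0.0008,  -0.    ]), 'tool_pos': array([ 0.2148, -0.6399,  0.2453]), 'tcp_rot': array([-1.3451,  0.9674, -0.9675]), 'wrist_force': array([ 0.7315, -0.5739, -0.299 ]), 'torque': array([-0.0714, -0.0013,  0.0529]), 'width': 1.000792572319909}
```

```bash
python3 -c "
import cv2,numpy as np
a=cv2.imread('pics/top0.png')[170:350,120:540];b=cv2.imread('pics/top0.png')[240:330,240:360]
a=cv2.resize(a,(800,343));b=cv2.resize(b,(340,255),interpolation=2)
s=cv2.imread('pics/scene0.png')[170:260,290:440];s=cv2.resize(s,(425,255),interpolation=2)
cv2.imwrite('pics/m0.png',np.vstack([a,np.hstack([b,s,np.zeros((255,35,3),np.uint8)])]))
from scipy.spatial.transform import Rotation as R
print(R.from_rotvec([-1.3451,.9674,-.9675]).as_matrix())
"
```

```text
[[ 3.18154620e-01  7.99578876e-05  9.48038834e-01]
 [-9.48038838e-01  7.80905195e-06  3.18154620e-01]
 [ 1.80356868e-05 -9.99999997e-01  7.82876688e-05]]
```

View pics/m0.png

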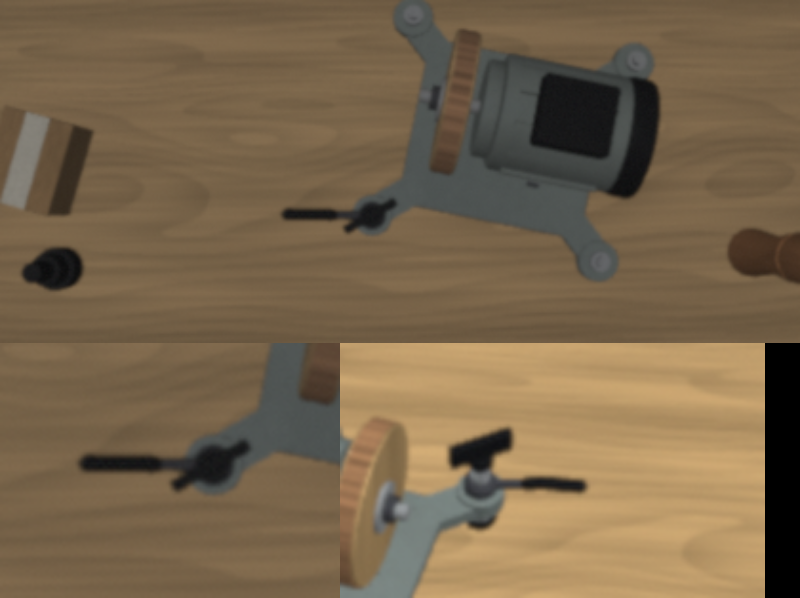

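The top view shows the wing at about (315,282) px, running up to the right at about -60° in the world. The lever points left (+y) and the machine is yawed about -13°. Next I'll go above the wing.

Request:
jog_arm([
  [0,-0.06,0,0,0,0,1],
  [0,-0.05,0,0,0,0,1],
  [-0.0405,0,0.0383,0,0,0,1],
  [-0.0405,0,0.0383,0,0,0,1],
  [-0.0405,0,0.0383,0,0,0,1],
  [-0.0405,0,0.0383,0,0,0,1],
  [-0.0405,0,0.0383,0,0,0,1],
  [-0.0405,0,0.0383,0,0,0,1],
  [-0.0405,0,0.0383,0,0,0,1],
  [-0.0405,0,0.0383,0,0,0,1],
])

```text
time: 2.45
tool_pos: [0.4065, -0.2271, 0.3594]
tcp_rot: [-1.34, 0.969, -0.977]
wrist_force: [1.1, -0.2, -0.4]
width: 0.999
```

Request:
jog_arm([
  [-0.0405,0,0.0383,0,0,0,1],
  [-0.0405,0,0.0383,0,0,0,1],
  [-0.0405,0,0.0383,0,0,0,1],
  [-0.0405,0,0.0383,0,0,0,1],
  [0,0,0,0,-0.17,0,1],
  [0,0,0,0,-0.17,0,1],
  [0,0,0,0,-0.17,0,1],
  [0,0,0,0,-0.17,0,1],
  [0,0,0,0,-0.17,0,1],
  [0,0,0,0,-0.17,0,1],
])

```text
time: 3.7
tool_pos: [0.5049, -0.0126, 0.3617]
tcp_rot: [-1.566, 0.143, -0.16]
wrist_force: [0.4, 0.3, 0.4]
width: 1.002
```

Request:
jog_arm([
  [0,0,0,0,-0.17,0,0.3],
  [0,0,0,0,-0.17,0,0.3],
  [0,0,0,0,-0.17,0,0.3],
  [0,0,0,0,-0.17,0,0.3],
  [0,0,0,0,0,0,0.3],
])

```text
time: 4.32
tool_pos: [0.5046, -0.0125, 0.3624]
tcp_rot: [-1.539, -0.408, 0.39]
wrist_force: [-0.2, 0.5, 0.1]
width: 0.304
```

```bash
cat > b.py <<'E'
from h import *
import sys
np.set_printoptions(precision=4,suppress=True)
c=read_camera("wrist"); cv2.imwrite(f"pics/{sys.argv[1]}.png",c['img'])
print(np.array(c['world_from_camera']))
for t,z in (("wing",.101),("lever_end",.065),("screw",.101)):
    for r in spotter.spot_point(c,t)[:2]: print(t,round(r['p'],2),np.round(r['location'],1),px2w(c,r['location'],z),px2w(c,r['location']))
for r in spotter.masks_of(c,"screw")[:2]:
    m=r['mask']; print('mask',r['p'],r['location'],m.sum())
    v,u=np.nonzero(m); P=[px2w(c,(a,b),win=0) for a,b in zip(u,v) if c['range_z'][b,a]>0]
    P=np.array(P)
    if len(P)<20: continue
    zt=np.percentile(P[:,2],95); Q=P[abs(P[:,2]-zt)<.004]
    (cx,cy),(w,h),a=cv2.minAreaRect((Q[:,:2]*1000).astype(np.float32)); e=np.linalg.eigh(np.cov(Q[:,:2].T))
    print('top z',zt,len(Q),'mean',Q.mean(0),'rect',cx,cy,w,h,'ang',np.degrees(np.arctan2(e[1][1,1],e[1][0,1])))
s=readout.read_state(); M=R.from_rotvec(s['tcp_rot']).as_matrix()
print(s['time'],s['tool_pos'],'xang',np.degrees(np.arctan2(M[1,0],M[0,0])),M[:,1],s['q'],s['wrist_force'],s['torque'],s['width'])
E
python3 b.py w1
```

```text
[[ 0.8732  0.4608  0.1585  0.4653]
 [ 0.4872 -0.8319 -0.2656  0.0568]
 [ 0.0095  0.3091 -0.951   0.4905]
 [ 0.      0.      0.      1.    ]]
wing 0.95 [352.4 172.1] [0.5196 0.0257 0.101 ] [0.5169 0.0273 0.1203]
wing 0.43 [158.3 407.6] [ 0.4565 -0.339   0.101 ] [ 0.4636 -0.0197  0.4152]
lever_end 0.82 [390.9  93. ] [0.5182 0.1123 0.065 ] [0.5176 0.1116 0.0702]
screw 0.62 [345.  164.9] [0.5096 0.0283 0.101 ] [0.5082 0.0292 0.1132]
mask 0.73 [347.9, 172.1] 1043
top z 0.12152100006690753 693 mean [0.5164 0.024  0.1203] rect 517.1507568359375 23.068578720092773 10.158614158630371 63.15596008300781 ang 118.38559584082881
4.575 [ 0.5047 -0.0125  0.3623] xang 29.151638404663302 [ 0.0121 -0.0018 -0.9999] [-0.0735 -0.1222  1.8039 -0.0009  1.4477 -0.5822] [0.0836 0.1116 0.1517] [-0.0604 -0.0426 -0.0463] 0.3011458839368168
```

View pics/w1.png

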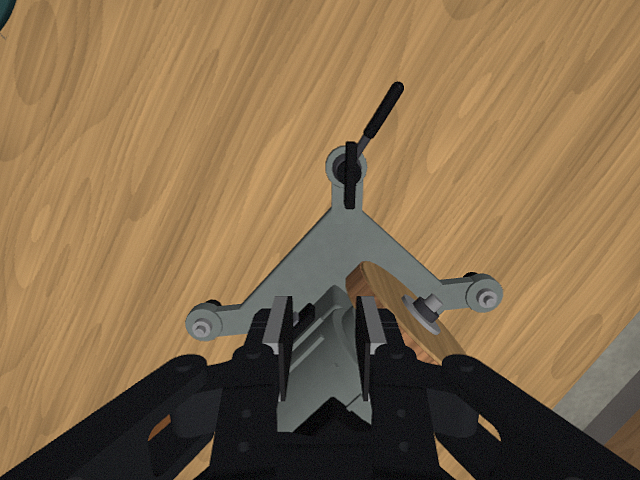

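The wrist view shows the wing at (350,172) px between the jaw planes, with the lever towards (390,93). I'll centre over it and descend to a hover with the fingers shut, ready to press on top.

Request:
jog_arm([
  [0.0283,0,0.0254,0.0075,0,0.0097,0],
  [0,0.05,0,0,0,0,0],
  [0,0.05,0,0,0,0,0],
  [0,0.05,0,0,0,0,0],
  [0,0.045,0,0,0,0,0],
  [0,0,0,0,0,0,0],
  [0,0,0,0,0,0,0],
])

```text
time: 5.45
tool_pos: [0.5209, 0.0245, 0.1665]
tcp_rot: [-1.537, -0.399, 0.387]
wrist_force: [0.5, -0.1, 0.2]
width: 0.002
```

```bash
python3 b.py w2
```

```text
[[ 0.8771  0.4555  0.1521  0.4828]
 [ 0.4802 -0.8362 -0.2651  0.0939]
 [ 0.0064  0.3055 -0.9522  0.2949]
 [ 0.      0.      0.      1.    ]]
wing 0.75 [316.3 275.8] [0.5195 0.0209 0.101 ] [0.5158 0.0282 0.1204]
lever_end 0.67 [393.7 123.9] [0.5206 0.1107 0.065 ] [0.5196 0.1103 0.0709]
screw 0.91 [315.3 221.3] [0.5046 0.0475 0.101 ] [0.5028 0.0513 0.117 ]
mask 0.84 [315.6, 259.1] 2560
top z 0.12123088691383513 1527 mean [0.5108 0.0353 0.1202] rect 511.9660339355469 32.84326171875 9.827821731567383 41.90833282470703 ang 118.28646954500421
mask 0.56 [365.7, 169.6] 3942
top z 0.07147402381610873 2027 mean [0.5197 0.0977 0.0699] rect 519.1461791992188 78.18840026855469 94.59539031982422 12.846826553344727 ang 88.17939128711477
5.7 [0.5211 0.0245 0.1668] xang 28.711027158717584 [ 0.0091 -0.0001 -1.    ] [-0.0007  0.0325  2.019  -0.0002  1.081  -0.5017] [ 0.0032  0.6297 -0.4529] [-0.0121 -0.0025  0.0524] -0.002858840961450425
```

View pics/w2.png

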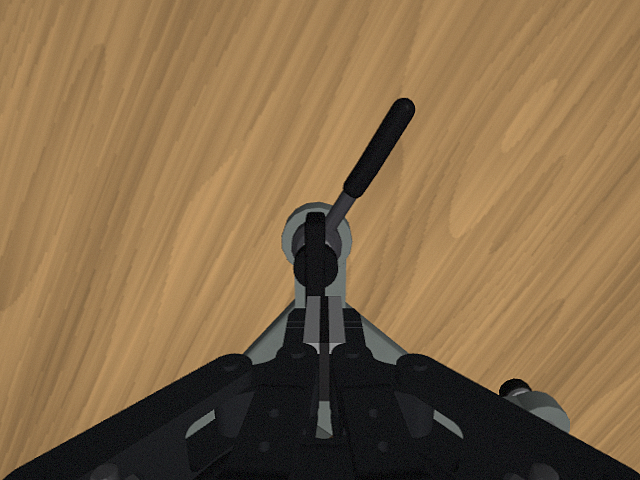

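Request:
jog_arm([
  [-0.0041,0.01,0.0007,0.005,0,0.009,0],
  [0,0.012,0,0,0,0,0],
  [0,0.006,0,0,0,0,0],
  [0,0,0,0,0,0,0],
])

```text
time: 6.2
tool_pos: [0.5175, 0.023, 0.138]
tcp_rot: [-1.535, -0.393, 0.393]
wrist_force: [-0.1, 0.4, 0.2]
width: 0.002
```

Request:
jog_arm([
  [0,0.001,0,0,0,0,0],
])

```text
time: 6.32
tool_pos: [0.5176, 0.023, 0.1369]
tcp_rot: [-1.535, -0.393, 0.393]
wrist_force: [-0.1, -0.3, 0.3]
width: 0.002
```

Request:
jog_arm([
  [0,0.0005,0,0,0,0,0],
])

```text
time: 6.45
tool_pos: [0.5176, 0.023, 0.1364]
tcp_rot: [-1.535, -0.393, 0.393]
wrist_force: [0.5, -0.9, 0.3]
width: -0.006
```

Request:
jog_arm([
  [0,0.0005,0,0,0,0,0],
])

```text
time: 6.58
tool_pos: [0.5178, 0.023, 0.1361]
tcp_rot: [-1.535, -0.393, 0.392]
wrist_force: [-0.3, -0.5, -0.3]
width: 0.0
```

```bash
cat > s.py <<'E'
from h import *
np.set_printoptions(precision=5,suppress=True)
s=readout.read_state(); M=R.from_rotvec(s['tcp_rot']).as_matrix()
print(s['time'],s['tool_pos'],'xang',np.degrees(np.arctan2(M[1,0],M[0,0])),M[:,1],s['q'][5],'F',s['wrist_force'],s['torque'],s['width'])
E
python3 s.py
```

```text
6.575 [0.51781 0.023   0.13605] xang 28.698623548457384 [ 0.00038 -0.00008 -1.     ] -0.5044651414498131 F [-0.33159 -0.53526 -0.33244] [ 0.00859  0.07357 -0.01854] 0.0003067324684484988
```

Position tracking is good and force noise is about 0.5 N. I'll continue in 0.4–0.5 mm steps.

Request:
jog_arm([
  [0,0.0005,0,0,0,0,0],
])

```text
time: 6.7
tool_pos: [0.518, 0.023, 0.1357]
tcp_rot: [-1.535, -0.393, 0.392]
wrist_force: [0.1, -0.4, 0.8]
width: 0.001
```

Request:
jog_arm([
  [0,0.0005,0,0,0,0,0],
])

```text
time: 6.82
tool_pos: [0.5181, 0.023, 0.1353]
tcp_rot: [-1.535, -0.394, 0.392]
wrist_force: [-0.1, 0.6, -0.6]
width: -0.005
```

Request:
jog_arm([
  [0,0.0004,0,0,0,0,0],
])

```text
time: 6.95
tool_pos: [0.5181, 0.023, 0.135]
tcp_rot: [-1.535, -0.394, 0.392]
wrist_force: [0.2, -0.1, -0.2]
width: -0.002
```

Request:
jog_arm([
  [0,0.0004,0,0,0,0,0],
])

```text
time: 7.08
tool_pos: [0.5182, 0.023, 0.1346]
tcp_rot: [-1.535, -0.394, 0.392]
wrist_force: [1.1, 0.0, 0.4]
width: 0.0
```

Request:
jog_arm([
  [0,0.0004,0,0,0,0,0],
])

```text
time: 7.2
tool_pos: [0.5181, 0.023, 0.1343]
tcp_rot: [-1.535, -0.394, 0.392]
wrist_force: [-1.2, -0.2, 2.3]
width: 0.001
```

Request:
jog_arm([
  [0,0.0004,0,0,0,0,0],
])

```text
time: 7.32
tool_pos: [0.5182, 0.0231, 0.1342]
tcp_rot: [-1.535, -0.394, 0.392]
wrist_force: [-0.3, 1.0, 3.3]
width: 0.002
```

Request:
jog_arm([
  [0,0.0004,0,0,0,0,0],
])

```text
time: 7.45
tool_pos: [0.5182, 0.0231, 0.1342]
tcp_rot: [-1.535, -0.394, 0.392]
wrist_force: [-1.9, 0.2, 3.8]
width: 0.0
```

Request:
jog_arm([
  [0,0.0004,0,0,0,0,0],
])

```text
time: 7.58
tool_pos: [0.5182, 0.0231, 0.1341]
tcp_rot: [-1.535, -0.394, 0.392]
wrist_force: [-2.8, -0.1, 5.4]
width: -0.0
```

Request:
jog_arm([
  [0,0.0008,0,0,0,0,0],
])

```text
time: 7.7
tool_pos: [0.5183, 0.0232, 0.1339]
tcp_rot: [-1.535, -0.394, 0.392]
wrist_force: [-2.8, 0.4, 8.5]
width: -0.004
```

Request:
jog_arm([
  [0,0.001,0,0,0,0,0],
])

```text
time: 7.82
tool_pos: [0.5182, 0.0233, 0.1336]
tcp_rot: [-1.535, -0.394, 0.392]
wrist_force: [-2.8, 0.3, 8.7]
width: 0.003
```

Request:
jog_arm([
  [0,0.001,0,0,0,0,0],
])

```text
time: 7.95
tool_pos: [0.5182, 0.0233, 0.1335]
tcp_rot: [-1.535, -0.393, 0.392]
wrist_force: [-4.6, 0.7, 7.9]
width: 0.002
```

Request:
jog_arm([
  [0,0.0012,0,0,0,0,0],
])

```text
time: 8.07
tool_pos: [0.5181, 0.0235, 0.1332]
tcp_rot: [-1.534, -0.393, 0.392]
wrist_force: [-3.8, 0.7, 9.8]
width: 0.003
```

Request:
jog_arm([
  [0,0.0012,0,0,0,0,0],
])

```text
time: 8.2
tool_pos: [0.518, 0.0236, 0.133]
tcp_rot: [-1.534, -0.393, 0.392]
wrist_force: [-4.5, 0.3, 9.3]
width: 0.002
```

Request:
jog_arm([
  [0,0.0013,0,0,0,0,0],
  [0,0.0013,0,0,0,0,0],
])

```text
time: 8.45
tool_pos: [0.5179, 0.0238, 0.1325]
tcp_rot: [-1.534, -0.393, 0.392]
wrist_force: [-5.1, 0.5, 9.5]
width: -0.0
```

Request:
jog_arm([
  [0,0.0013,0,0,0,0,0],
  [0,0.0013,0,0,0,0,0],
])

```text
time: 8.7
tool_pos: [0.5177, 0.0241, 0.1321]
tcp_rot: [-1.533, -0.392, 0.393]
wrist_force: [-5.1, 1.4, 11.3]
width: 0.001
```

Request:
jog_arm([
  [0,0.0013,0,0,0,0,0],
  [0,0.0013,0,0,0,0,0],
])

```text
time: 8.95
tool_pos: [0.5177, 0.0242, 0.1318]
tcp_rot: [-1.533, -0.392, 0.393]
wrist_force: [-5.2, 0.2, 10.6]
width: -0.001
```

Request:
jog_arm([
  [0,0.0013,0,0,0,0,0],
  [0,0.0013,0,0,0,0,0],
])

```text
time: 9.2
tool_pos: [0.5177, 0.0242, 0.1318]
tcp_rot: [-1.533, -0.392, 0.393]
wrist_force: [-5.4, 0.2, 11.2]
width: -0.0
```

Request:
jog_arm([
  [0,0.0013,0,0,0,0,0],
  [0,0.0013,0,0,0,0,0],
])

```text
time: 9.45
tool_pos: [0.5177, 0.0242, 0.1318]
tcp_rot: [-1.533, -0.392, 0.393]
wrist_force: [-4.7, 0.8, 11.1]
width: -0.001
```

Request:
jog_arm([
  [0,0.0013,0,0,0,0,0],
  [0,0.0013,0,0,0,0,0],
])

```text
time: 9.7
tool_pos: [0.5176, 0.0242, 0.1318]
tcp_rot: [-1.533, -0.392, 0.393]
wrist_force: [-4.3, 0.5, 11.2]
width: -0.001
```

Request:
jog_arm([
  [0,0.0016,0,0,0,0,0],
  [0,0.0016,0,0,0,0,0],
])

```text
time: 9.95
tool_pos: [0.5177, 0.0243, 0.1317]
tcp_rot: [-1.533, -0.392, 0.393]
wrist_force: [-5.9, 0.7, 13.4]
width: 0.0
```

Request:
jog_arm([
  [0,0.002,0,0,0,0,0],
  [0,0.002,0,0,0,0,0],
])

```text
time: 10.2
tool_pos: [0.5178, 0.0243, 0.1317]
tcp_rot: [-1.533, -0.392, 0.394]
wrist_force: [-7.4, 0.6, 15.5]
width: -0.003
```

```bash
python3 s.py
```

```text
10.2 [0.51779 0.02428 0.13166] xang 28.721955643291665 [-0.00143  0.0012  -1.     ] -0.5039958148453629 F [-7.41703  0.64927 15.53107] [-0.02143  1.26271 -0.06655] -0.0026927087280359235
```

The press shows contact at z = 0.1344 and firm bench at z = 0.1318, so the gap is about 2.6 mm (≈187°). The total to wind is about 267°. Next I'll lift off and grip the wing.

Request:
jog_arm([
  [0,-0.001,0,0,0,0,0],
  [0,-0.001,0,0,0,0,0],
  [0,-0.001,0,0,0,0,0],
  [0,-0.015,0,0,0,0,0.4],
  [-0.0011,0,-0.0008,0,0,0,0.4],
  [0,0,0,0,0,0,0.4],
])

```text
time: 10.95
tool_pos: [0.5176, 0.0224, 0.151]
tcp_rot: [-1.535, -0.393, 0.393]
wrist_force: [0.2, -0.4, -1.1]
width: 0.403
```

```bash
python3 b.py w3
```

```text
[[ 0.8767  0.4587  0.145   0.4804]
 [ 0.4811 -0.8357 -0.2649  0.0917]
 [-0.0003  0.302  -0.9533  0.2798]
 [ 0.      0.      0.      1.    ]]
wing 0.66 [326.8 287.9] [0.5207 0.0213 0.101 ] [0.5163 0.029  0.1204]
wing 0.59 [129.  440.8] [ 0.4664 -0.1203  0.101 ] [0.4749 0.009  0.21  ]
lever_end 0.7 [408.5 123.9] [0.521  0.1113 0.065 ] [0.5198 0.1108 0.071 ]
lever_end 0.43 [326.9 288. ] [0.5289 0.0071 0.065 ] [0.5164 0.029  0.1204]
screw 0.92 [323.5 228.5] [0.5043 0.0478 0.101 ] [0.5026 0.0509 0.1139]
mask 0.79 [323.8, 279.4] 3976
top z 0.12127722120073746 2821 mean [0.5163 0.0251 0.1203] rect 517.3978881835938 23.189781188964844 9.925789833068848 63.988800048828125 ang 118.18943886450005
11.2 [0.5176 0.0224 0.1508] xang 28.753069830097427 [-0.0003 -0.0001 -1.    ] [-0.0047  0.0483  2.0346 -0.0001  1.0589 -0.5065] [ 0.3003 -0.6688  0.1658] [ 0.005   0.0049 -0.0206] 0.3976664057644317
```

Request:
jog_arm([
  [0.0002,0.02,0.0008,0,0.008,0,0.4],
  [0,0.02,0,0,0,0,0.4],
  [0,0.006,0,0,0,0,0.4],
  [0,0,0,0,0,0,0.22],
], force=20)

```text
time: 11.7
tool_pos: [0.5178, 0.0233, 0.104]
tcp_rot: [-1.536, -0.387, 0.387]
wrist_force: [0.9, 0.7, 0.1]
width: 0.228
```

Request:
jog_arm([
  [0,0,0,0,0,0,0.16],
  [0,0,0,0,0,0,0.13],
])

```text
time: 11.95
tool_pos: [0.5177, 0.023, 0.1047]
tcp_rot: [-1.537, -0.387, 0.387]
wrist_force: [-2.5, -2.3, -1.2]
width: 0.129
```

Request:
jog_arm([
  [0,0,0,0,0,0,0.1],
  [0,0,0,0,0,0,0.05],
  [0,0,0,0,0,0,0.05],
])

```text
time: 12.32
tool_pos: [0.5172, 0.0227, 0.1048]
tcp_rot: [-1.537, -0.387, 0.388]
wrist_force: [-2.5, -1.2, -1.1]
width: 0.113
```

```bash
python3 s.py
```

```text
12.325 [0.51722 0.02274 0.10476] xang 28.294483064660586 [-0.00038 -0.00091 -1.     ] -0.4967910974032272 F [-2.47555 -1.19181 -1.12083] [-0.10106  0.12524 -0.03031] 0.11348318605698263
```

Request:
jog_arm([
  [0,0.0001,0,0,0.12,0,0.05],
  [0,0.0001,0,0,0.12,0,0.05],
  [0,0.0001,0,0,0.12,0,0.05],
])

```text
time: 12.7
tool_pos: [0.5178, 0.0229, 0.1045]
tcp_rot: [-1.569, -0.097, 0.096]
wrist_force: [-0.9, -1.6, -2.7]
width: 0.114
```

```bash
python3 s.py
```

```text
12.7 [0.51778 0.0229  0.10451] xang 7.035847836315806 [ 0.00098 -0.00067 -1.     ] -0.125764673003826 F [-0.8914  -1.64064 -2.72297] [-0.19283  0.09935  0.04146] 0.11350597887947314
```

Request:
jog_arm([
  [0,0.0001,0,0,0.12,0,0.05],
  [0,0.0001,0,0,0.12,0,0.05],
  [0,0.0001,0,0,0.12,0,0.05],
  [0,0.0001,0,0,0.12,0,0.05],
  [0,0.0001,0,0,0.12,0,0.05],
  [0,0.0001,0,0,0.12,0,0.05],
  [0,0.0001,0,0,0.12,0,0.05],
  [0,0,0,0,0,0,0.05],
])

```text
time: 13.7
tool_pos: [0.519, 0.0225, 0.1038]
tcp_rot: [-1.492, 0.579, -0.585]
wrist_force: [-1.8, -0.5, -0.1]
width: 0.116
```

```bash
python3 s.py
```

```text
13.7 [0.51904 0.02247 0.10376] xang -42.625155886223105 [ 0.00333 -0.00178 -0.99999] 0.7416360267166978 F [-1.77663 -0.53729 -0.05588] [-0.22047  0.23894 -0.01992] 0.11581678488366423
```

Request:
jog_arm([
  [0,0,0,0,0,0,0.4],
  [0,-0.001,0,0,0,0,0.4],
  [0,-0.025,0,0,0,0,0.4],
  [0,-0.017,0,0,0,0,0.4],
  [0,0,0,0,-0.1745,0,0],
  [0,0,0,0,-0.1745,0,0],
  [0,0,0,0,-0.1745,0,0],
  [0,0,0,0,-0.1745,0,0],
  [0,0,0,0,-0.1745,0,0],
  [0,0,0,0,-0.1745,0,0],
])

```text
time: 14.95
tool_pos: [0.5239, 0.024, 0.1541]
tcp_rot: [-1.556, -0.283, 0.258]
wrist_force: [-0.7, -0.1, 0.3]
width: -0.001
```

Request:
jog_arm([
  [0,0,0,0,-0.1745,0,0],
  [0,0,0,0,-0.1745,0,0],
  [0,0,0,0,-0.1745,0,0],
  [0,0,0,0,-0.1745,0,0],
  [0,0,0,0,-0.1745,0,0],
  [0,0,0,0,-0.1745,0,0],
  [0,0,0,0,-0.1745,0,0],
  [0,0,0,0,-0.1745,0,0],
  [0,0,0,0,-0.1745,0,0],
  [0,0,0,0,-0.1745,0,0],
])

```text
time: 16.2
tool_pos: [0.5275, 0.0251, 0.1601]
tcp_rot: [-0.897, -1.645, 1.618]
wrist_force: [0.1, 0.2, -1.1]
width: -0.001
```

```bash
python3 b.py w4; python3 -c "
from h import *
c=read_camera('top'); cv2.imwrite('pics/t4.png',c['img'])
for t in ('machine','foot_b','lever_end'):
  for r in spotter.spot_point(c,t)[:2]: print(t,r['p'],px2w(c,r['location'],.065 if t=='lever_end' else 0))"
```

```text
[[-0.5516  0.787   0.2764  0.4596]
 [ 0.834   0.5257  0.1675 -0.0159]
 [-0.0134  0.3229 -0.9463  0.287 ]
 [ 0.      0.      0.      1.    ]]
wing 0.94 [331.4 257.4] [0.519 0.025 0.101] [0.513  0.0209 0.1198]
lever_end 0.7 [438.5 307.7] [0.521  0.1094 0.065 ] [0.5193 0.1059 0.0711]
screw 0.62 [328.2 206.8] [0.4977 0.0088 0.101 ] [0.4986 0.0094 0.0968]
mask 0.6 [326.2, 247.7] 3389
top z 0.1202293138399273 2185 mean [0.5118 0.017  0.1192] rect 514.6812744140625 19.4769344329834 55.47504425048828 10.192813873291016 ang 48.669951915234094
16.45 [0.5273 0.025  0.1598] xang 122.93780169978744 [ 0.0259  0.0022 -0.9997] [-0.0012  0.0409  2.0245  0.0026  1.0503 -2.1482] [-0.3563 -0.271   0.3656] [ 0.0222 -0.0252  0.0281] -0.0006840561830107048
machine 0.94 [ 0.60012267 -0.13197265  0.        ]
```

View pics/w4.png

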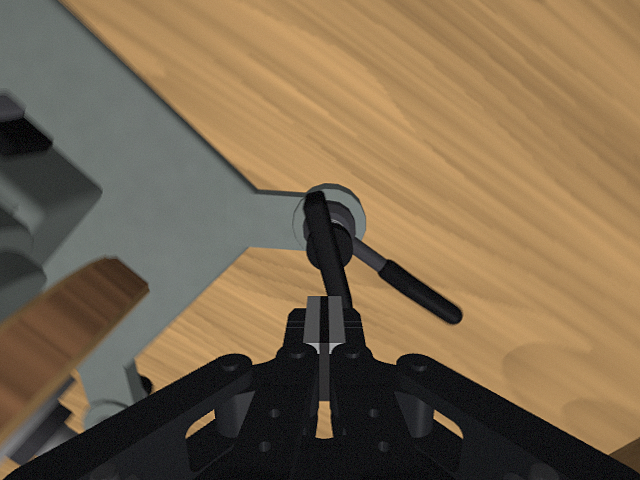

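The picture shows the wing at (325,240) px, turned to about 48.7°, with the machine unmoved. The far-end geometry puts the axis at (0.5175, 0.0227). I'll re-centre, level the tool and press again to confirm the remaining gap (expected 1.6 mm).

Request:
jog_arm([
  [0.0034,0,0.0095,0.023,0,-0.0122,0],
  [0,0,0,0,-0.14,0,0],
  [0,0.015,0,0,-0.14,0,0],
  [0,0,0,0,0,0,0],
])

```text
time: 17.15
tool_pos: [0.5152, 0.0222, 0.1439]
tcp_rot: [-0.664, -1.806, 1.811]
wrist_force: [0.4, 0.5, -0.0]
width: -0.002
```

```bash
python3 s.py
```

```text
17.15 [0.51521 0.02217 0.14391] xang 139.375814531827 [-0.00566 -0.00063 -0.99998] -2.437075556007303 F [ 0.44842  0.46496 -0.00102] [-0.05134  0.04785  0.00202] -0.0017526516684861922
```

Request:
jog_arm([
  [-0.0014,0.005,-0.0019,-0.0042,0.012,0.0039,0],
  [0,0.004,0,0,0,0,0],
  [0,0.0006,0,0,0,0,0],
])

```text
time: 17.52
tool_pos: [0.5181, 0.0226, 0.1348]
tcp_rot: [-0.685, -1.799, 1.798]
wrist_force: [-0.6, 0.1, -0.4]
width: 0.0
```

Request:
jog_arm([
  [0,0.0004,0,0,0,0,0],
])

```text
time: 17.65
tool_pos: [0.5182, 0.0227, 0.1345]
tcp_rot: [-0.686, -1.799, 1.798]
wrist_force: [-0.0, 0.0, 0.4]
width: -0.0
```

Request:
jog_arm([
  [0,0.0004,0,0,0,0,0],
])

```text
time: 17.77
tool_pos: [0.5183, 0.0227, 0.1342]
tcp_rot: [-0.686, -1.799, 1.798]
wrist_force: [-0.4, -0.0, -1.0]
width: -0.001
```

Request:
jog_arm([
  [0,0.0004,0,0,0,0,0],
])

```text
time: 17.9
tool_pos: [0.5184, 0.0226, 0.134]
tcp_rot: [-0.686, -1.799, 1.798]
wrist_force: [0.1, 0.9, -0.6]
width: -0.003
```

Request:
jog_arm([
  [0,0.0005,0,0,0,0,0],
])

```text
time: 18.02
tool_pos: [0.5185, 0.0227, 0.1336]
tcp_rot: [-0.687, -1.799, 1.798]
wrist_force: [0.1, 0.3, 0.3]
width: 0.001
```

Request:
jog_arm([
  [0,0.0006,0,0,0,0,0],
])

```text
time: 18.15
tool_pos: [0.5185, 0.0227, 0.1332]
tcp_rot: [-0.687, -1.799, 1.798]
wrist_force: [-1.8, 0.6, 2.8]
width: -0.0
```

Request:
jog_arm([
  [0,0.0006,0,0,0,0,0],
])

```text
time: 18.27
tool_pos: [0.5185, 0.0227, 0.1331]
tcp_rot: [-0.687, -1.799, 1.798]
wrist_force: [-2.0, 0.0, 5.0]
width: 0.005
```

Request:
jog_arm([
  [0,0.001,0,0,0,0,0],
  [0,0.0012,0,0,0,0,0],
  [0,0.0013,0,0,0,0,0],
])

```text
time: 18.65
tool_pos: [0.5185, 0.023, 0.1324]
tcp_rot: [-0.686, -1.799, 1.797]
wrist_force: [-4.6, 0.4, 8.7]
width: 0.0
```

Request:
jog_arm([
  [0,0.0013,0,0,0,0,0],
  [0,0.0013,0,0,0,0,0],
])

```text
time: 18.9
tool_pos: [0.5184, 0.0232, 0.1321]
tcp_rot: [-0.686, -1.799, 1.797]
wrist_force: [-4.5, -0.1, 8.7]
width: 0.003
```

Request:
jog_arm([
  [0,0.0013,0,0,0,0,0],
  [0,0.0013,0,0,0,0,0],
])

```text
time: 19.15
tool_pos: [0.5183, 0.0233, 0.1319]
tcp_rot: [-0.685, -1.799, 1.797]
wrist_force: [-4.0, 0.7, 9.2]
width: 0.001
```

Request:
jog_arm([
  [0,0.0013,0,0,0,0,0],
  [0,0.0013,0,0,0,0,0],
])

```text
time: 19.4
tool_pos: [0.5183, 0.0234, 0.1318]
tcp_rot: [-0.685, -1.799, 1.797]
wrist_force: [-4.1, 0.1, 8.8]
width: -0.001
```

Request:
jog_arm([
  [0,0.0016,0,0,0,0,0],
  [0,0.0016,0,0,0,0,0],
])

```text
time: 19.65
tool_pos: [0.5183, 0.0234, 0.1317]
tcp_rot: [-0.685, -1.799, 1.797]
wrist_force: [-5.5, -0.3, 12.3]
width: 0.001
```

Request:
jog_arm([
  [0,0.0016,0,0,0,0,0],
  [0,0.0016,0,0,0,0,0],
])

```text
time: 19.9
tool_pos: [0.5183, 0.0234, 0.1317]
tcp_rot: [-0.684, -1.799, 1.797]
wrist_force: [-4.8, -0.3, 11.5]
width: 0.001
```

```bash
python3 s.py
```

```text
19.9 [0.5183  0.02336 0.13168] xang 138.33499205529486 [ 0.00039  0.00058 -1.     ] -2.4181116863947882 F [-4.7946  -0.28738 11.46315] [ 0.00056  0.95323 -0.00454] 0.0008629595024005228
```

The second press gives 1.6 mm remaining, matching the prediction. I'll grip and wind another 195°.

Request:
jog_arm([
  [0,-0.001,0,0,0,0,0],
  [0,-0.001,0,0,0,0,0],
  [0,-0.001,0,0,0,0,0],
  [0,-0.014,0,0,0,0,0.4],
  [0.0004,0,0.0009,0,0,0,0.4],
  [0,0,0,0,0,0,0.4],
])

```text
time: 20.65
tool_pos: [0.5177, 0.0226, 0.1501]
tcp_rot: [-0.686, -1.799, 1.798]
wrist_force: [0.6, 0.3, 0.1]
width: 0.401
```

```bash
python3 b.py w5 | tail -3
```

```text
mask 0.81 [323.2, 274.5] 4091
top z 0.12024472558381294 2821 mean [0.5159 0.0209 0.1192] rect 517.6171875 22.7248592376709 64.27503967285156 9.989660263061523 ang 47.513045160344866
20.9 [0.5177 0.0226 0.1499] xang 138.3512780283063 [ 0.0013 -0.0002 -1.    ] [-0.0043  0.0486  2.0363 -0.0002  1.0554 -2.4189] [-0.1448 -0.277  -0.3105] [ 0.0028 -0.0484  0.0294] 0.40323711271689616
```

Request:
jog_arm([
  [0,0.02,0,0,0.015,0,0.4],
  [0,0.02,0,0,0,0,0.4],
  [0,0.006,0,0,0,0,0.4],
  [0,0,0,0,0,0,0.22],
  [0,0,0,0,0,0,0.15],
  [0,0,0,0,0,0,0.13],
  [0,0,0,0,0,0,0.1],
  [0,0,0,0,0,0,0.05],
  [0,0,0,0,0,0,0.05],
], force=20)

```text
time: 22.02
tool_pos: [0.5192, 0.0226, 0.1045]
tcp_rot: [-0.701, -1.791, 1.788]
wrist_force: [0.6, -1.1, -1.5]
width: 0.116
```

```bash
python3 s.py
```

```text
22.025 [0.51916 0.02263 0.10454] xang 137.4583599548164 [ 0.00433 -0.00011 -0.99999] -2.4033529276760666 F [ 0.59139 -1.05167 -1.50756] [ 0.0021  -0.10845  0.01629] 0.11588495006827357
```

Request:
jog_arm([
  [0,0.00014,0,0,0.17,0,0.05],
  [0,0.00014,0,0,0.17,0,0.05],
  [0,0.00014,0,0,0.17,0,0.05],
  [0,0.00014,0,0,0.17,0,0.05],
  [0,0.00014,0,0,0.17,0,0.05],
])

```text
time: 22.65
tool_pos: [0.5198, 0.0212, 0.1038]
tcp_rot: [-1.237, -1.177, 1.174]
wrist_force: [0.7, -1.9, -1.3]
width: 0.112
```

Request:
jog_arm([
  [0,0.00014,0,0,0.17,0,0.05],
  [0,0.00014,0,0,0.17,0,0.05],
  [0,0.00014,0,0,0.17,0,0.05],
  [0,0.00014,0,0,0.17,0,0.05],
  [0,0.00014,0,0,0.17,0,0.05],
])

```text
time: 23.28
tool_pos: [0.519, 0.0198, 0.1031]
tcp_rot: [-1.518, -0.508, 0.505]
wrist_force: [-1.0, -0.6, -0.6]
width: 0.111
```

```bash
python3 s.py
```

```text
23.275 [0.51904 0.01976 0.10307] xang 37.02285963324919 [ 0.00367 -0.00575 -0.99998] -0.6483956299950491 F [-0.99255 -0.59125 -0.55314] [-0.09034  0.15141  0.02481] 0.11139282355177643
```

Request:
jog_arm([
  [0,0.00014,0.0004,0,0.17,0,0.05],
  [0,0.00014,0.0004,0,0.17,0,0.05],
  [0,0.00014,0.0004,0,0.17,0,0.05],
  [0,0.00014,0.0004,0,0.17,0,0.05],
])

```text
time: 23.78
tool_pos: [0.5178, 0.0194, 0.1027]
tcp_rot: [-1.579, 0.042, -0.045]
wrist_force: [-0.7, -2.3, 0.3]
width: 0.114
```

Request:
jog_arm([
  [0,0.00014,0.0004,0,0.17,0,0.05],
  [0,0.00014,0.0004,0,0.17,0,0.05],
  [0,0.00014,0.0004,0,0.17,0,0.05],
  [0,0.00014,0,0,0.17,0,0.05],
  [0,0,0,0,0,0,0.05],
])

```text
time: 24.4
tool_pos: [0.5166, 0.0198, 0.1026]
tcp_rot: [-1.498, 0.591, -0.594]
wrist_force: [0.1, 0.2, -2.0]
width: 0.11
```

```bash
python3 s.py
```

```text
24.4 [0.51665 0.01977 0.10257] xang -43.358287606001184 [-0.00153 -0.00991 -0.99995] 0.7601366830351256 F [ 0.1216   0.15358 -2.045  ] [ 0.2494  -0.03495 -0.07894] 0.11001599891910765
```

Request:
jog_arm([
  [0,0.0001,0,0,0.125,0,0.05],
  [0,0.0001,0,0,0.115,0,0.05],
  [0,0,0,0,0,0,0.05],
])

```text
time: 24.78
tool_pos: [0.5164, 0.0201, 0.1025]
tcp_rot: [-1.438, 0.773, -0.777]
wrist_force: [-0.2, -0.2, -1.1]
width: 0.116
```

```bash
python3 s.py
```

```text
24.775 [0.51638 0.0201  0.10251] xang -56.88186158939385 [-0.0022  -0.00919 -0.99996] 0.995825821172288 F [-0.22062 -0.22377 -1.13423] [ 0.24656  0.05599 -0.10493] 0.11620682922429948
```

Request:
jog_arm([
  [0,0,0,0,0,0,0.4],
  [0,0,0,0,0,0,0.4],
  [0,-0.025,0,0.007,0,0.0065,0.4],
  [0,-0.023,0,0,0,0,0.4],
  [-0.0388,0,0.027,0,0,0,0.35],
  [-0.0388,0,0.027,0,0,0,0.35],
  [0,0,0,0,-0.16,0,0.3],
  [0,0,0,0,-0.16,0,0.3],
  [0,0,0,0,-0.16,0,0.3],
  [0,0,0,0,-0.16,0,0.3],
])

```text
time: 26.02
tool_pos: [0.5216, 0.1178, 0.1546]
tcp_rot: [-1.555, 0.241, -0.253]
wrist_force: [-0.1, -0.1, -0.1]
width: 0.299
```

Request:
jog_arm([
  [0,0,0,0,-0.16,0,0.3],
  [0,0,0,0,-0.16,0,0.3],
  [0,0,0,0,0,0,0.3],
])

```text
time: 26.4
tool_pos: [0.5222, 0.1179, 0.1551]
tcp_rot: [-1.571, -0.022, 0.008]
wrist_force: [0.5, 0.1, -0.4]
width: 0.303
```

```bash
python3 b.py w6; python3 -c "
from h import *
c=read_camera('top'); cv2.imwrite('pics/t6.png',c['img'][180:340,230:430])
for t in ('machine','screw','wing'):
  for r in spotter.spot_point(c,t)[:1]: print(t,r['p'],px2w(c,r['location'],.0 if t=='machine' else None))
m=spotter.masks_of(c,'screw')[0]['mask'];v,u=np.nonzero(m);P=np.array([px2w(c,(a,b),win=0) for a,b in zip(u,v)]);Q=P[P[:,2]>.11];print(len(Q),cv2.minAreaRect((Q[:,:2]*1000).astype(np.float32)),np.median(Q[:,2]))"
```

```text
[[ 0.9998  0.0153  0.0142  0.5193]
 [ 0.0189 -0.9531 -0.3019  0.1967]
 [ 0.0089  0.3021 -0.9532  0.2838]
 [ 0.      0.      0.      1.    ]]
wing 0.96 [311.6 433.3] [0.5171 0.02   0.101 ] [0.5172 0.0285 0.1098]
lever_end 0.61 [320.9 269.2] [0.5212 0.1099 0.065 ] [0.5211 0.1126 0.0719]
screw 0.67 [315.9 336.1] [0.5188 0.0855 0.101 ] [0.5187 0.0657 0.0685]
mask 0.88 [320.1, 412.0] 3245
top z 0.11709654638793801 507 mean [0.5346 0.0381 0.1161] rect 531.447265625 37.54569625854492 28.014541625976562 7.755998611450195 ang -155.19953318802212
26.65 [0.522  0.1179 0.155 ] xang 1.0231270208588137 [ 0.0086 -0.     -1.    ] [ 0.1765  0.0708  2.0024 -0.0017  1.06    0.1595] [-0.2947 -0.236  -0.4925] [ 0.0003  0.0135 -0.0201] 0.29990441305435805
machine 0.92 [ 0.59319126 -0.13716129  0.        ]
screw 0.55 [0.52690954 0.01490269 0.06382331]
wing 0.46 [0.51300228 0.02614914 0.09810389]Traceback (most recent call last):
  File "<string>", line 6, in <module>
    m=spotter.masks_of(c,'screw')[0]['mask'];v,u=np.nonzero(m);P=np.array([px2w(c,(a,b),win=0) for a,b in zip(u,v)]);Q=P[P[:,2]>.11];print(len(Q),cv2.minAreaRect((Q[:,:2]*1000).astype(np.float32)),np.median(Q[:,2]))
                                                                 ~~~~~~~~^^^^^^^^^^^^^^^^^^^^^^^^^^^^^^^^^^^^^^^^^^^
ValueError: setting an array element with a sequence. The requested array has an inhomogeneous shape after 1 dimensions. The detected shape was (185,) + inhomogeneous part.
```

View pics/w6.png

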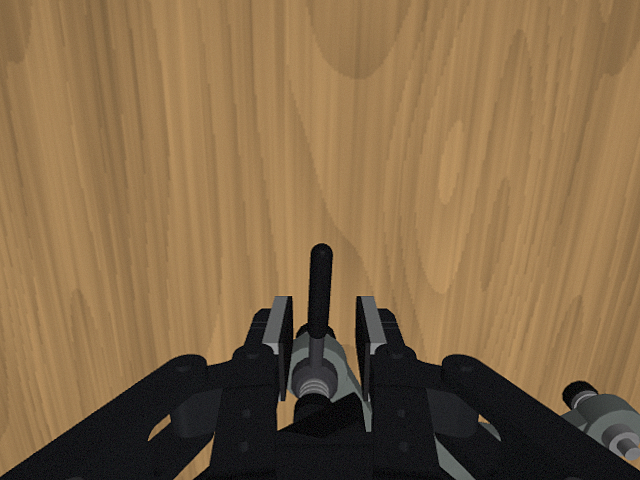

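The picture shows the lever handle from (322,248) to (318,335) px, between the open jaws. I'll lower to straddle it.

Request:
jog_arm([
  [-0.0011,0,-0.0072,0,0.04,0.0086,0.3],
  [0,0.04,0,0,0,0,0.3],
  [0,0.035,0,0,0,0,0.3],
  [0,0.016,0,0,0,0,0.3],
  [0,0,0,0,0,0,0.3],
])

```text
time: 27.52
tool_pos: [0.5229, 0.1092, 0.0635]
tcp_rot: [-1.571, 0.021, -0.025]
wrist_force: [-0.5, 0.2, 0.9]
width: 0.299
```

```bash
python3 s.py
```

```text
27.525 [0.52286 0.10919 0.06352] xang -1.675726006993317 [ 0.00234  0.00002 -1.     ] 0.18898270947673745 F [-0.50618  0.20289  0.90217] [-0.04289  0.02173 -0.0167 ] 0.29886546878024883
```

Request:
jog_arm([
  [-0.0015,0,0,0,0,0,0.22],
  [0,0,0,0,0,0,0.22],
  [0.0104,0,-0.0006,0,0.12,0,0.22],
  [0.0104,0,-0.0006,0,0.12,0,0.22],
  [0.0104,0,-0.0006,0,0.12,0,0.22],
  [0.0104,0,-0.0006,0,0.12,0,0.22],
])

```text
time: 28.28
tool_pos: [0.5626, 0.0987, 0.0689]
tcp_rot: [-1.529, 0.407, -0.415]
wrist_force: [-1.4, 0.2, -0.4]
width: 0.223
```

```bash
cat >> s.py <<'E'
d=s['tool_pos'][:2]-[.5176,.0227]; print('r',np.hypot(*d),'lever ang',np.degrees(np.arctan2(d[1],d[0])),'Ftan',s['wrist_force'][:2]@M[:2,0],'Frad',s['wrist_force'][:2]@M[:2,2])
E
python3 s.py
```

```text
28.275 [0.56261 0.09874 0.0689 ] xang -30.032376765954773 [ 0.00528  0.00101 -0.99999] 0.6538506225446133 F [-1.35041  0.24877 -0.38787] [0.00827 0.21571 0.02554] 0.22256182027496269
r 0.08836486289690657 lever ang 59.376188615827445 Ftan -1.2936014059378271 Frad -0.46046879481732145
```

Request:
jog_arm([
  [0.0104,0.004,-0.0006,0,0.12,0,0.22],
  [0.0104,0.0015,-0.0006,0,0.12,0,0.22],
  [0.0104,0.0015,-0.0006,0,0.12,0,0.22],
])

```text
time: 28.65
tool_pos: [0.5881, 0.0791, 0.0654]
tcp_rot: [-1.45, 0.694, -0.704]
wrist_force: [-1.7, 0.8, 0.7]
width: 0.22
```

```bash
python3 s.py
```

```text
28.65 [0.58809 0.07908 0.06544] xang -51.33811429529393 [ 0.00798  0.0022  -0.99997] 0.985745782622775 F [-1.69927  0.78682  0.67828] [ 0.05952  0.23275 -0.03916] 0.2198937047221569
r 0.09026340937845509 lever ang 38.654391580057435 Ftan -1.6759475476008585 Frad -0.8352574173663891
```

Resistance is about 2 N, as expected. I'll approach the stop in small steps.

Request:
jog_arm([
  [0.005,0.001,-0.001,0,0.06,0,0.22],
])

```text
time: 28.78
tool_pos: [0.5914, 0.0747, 0.0656]
tcp_rot: [-1.431, 0.741, -0.753]
wrist_force: [0.1, 1.7, -0.0]
width: 0.217
```

Request:
jog_arm([
  [0.005,0.0005,-0.001,0,0.06,0,0.22],
])

```text
time: 28.9
tool_pos: [0.5941, 0.0703, 0.066]
tcp_rot: [-1.412, 0.788, -0.801]
wrist_force: [-0.2, 1.9, -1.3]
width: 0.22
```

Request:
jog_arm([
  [0.003,0.0005,-0.0005,0,0.035,0,0.22],
])

```text
time: 29.02
tool_pos: [0.5957, 0.0676, 0.0664]
tcp_rot: [-1.399, 0.816, -0.829]
wrist_force: [0.2, 1.3, -0.7]
width: 0.22
```

Request:
jog_arm([
  [0.002,0,-0.0003,0,0.023,0,0.22],
])

```text
time: 29.15
tool_pos: [0.5966, 0.0659, 0.0668]
tcp_rot: [-1.391, 0.834, -0.848]
wrist_force: [-0.4, 1.6, -1.9]
width: 0.219
```

Request:
jog_arm([
  [0.001,0,0,0,0.01,0,0.22],
])

```text
time: 29.28
tool_pos: [0.5971, 0.0651, 0.0671]
tcp_rot: [-1.388, 0.842, -0.855]
wrist_force: [-2.3, 1.8, -1.0]
width: 0.221
```

```bash
python3 s.py
```

```text
29.275 [0.59705 0.06506 0.06708] xang -62.57423710769241 [ 0.01262  0.0045  -0.99991] 1.154314199032177 F [-2.28198  1.75355 -0.98399] [0.17196 0.13634 0.06661] 0.22115685302973453
r 0.0900375324510797 lever ang 28.063039530308494 Ftan -2.607541718488593 Frad -1.2176500307936473
```

Request:
jog_arm([
  [0.002,0.003,-0.001,0,0.023,0,0.22],
])

```text
time: 29.4
tool_pos: [0.5977, 0.063, 0.0646]
tcp_rot: [-1.379, 0.859, -0.874]
wrist_force: [-0.5, 1.3, 1.2]
width: 0.218
```

Request:
jog_arm([
  [0.002,0.0005,-0.0005,0,0.023,0,0.22],
])

```text
time: 29.52
tool_pos: [0.5983, 0.061, 0.0642]
tcp_rot: [-1.371, 0.877, -0.893]
wrist_force: [0.1, 1.6, 0.2]
width: 0.223
```

Request:
jog_arm([
  [0.002,0.0005,-0.0003,0,0.023,0,0.22],
])

```text
time: 29.65
tool_pos: [0.5992, 0.059, 0.0638]
tcp_rot: [-1.362, 0.896, -0.912]
wrist_force: [-0.1, 2.1, 0.6]
width: 0.221
```

Request:
jog_arm([
  [0.001,0.0005,0,0,0.01,0,0.22],
])

```text
time: 29.78
tool_pos: [0.5997, 0.0579, 0.0634]
tcp_rot: [-1.358, 0.904, -0.92]
wrist_force: [-1.1, 1.8, 0.6]
width: 0.221
```

```bash
python3 s.py
```

```text
29.775 [0.59971 0.05792 0.06345] xang -67.37094727779622 [ 0.01506  0.00485 -0.99987] 1.2253632735163447 F [-1.09922  1.76245  0.60455] [0.18772 0.08063 0.04104] 0.22101320480755227
r 0.0893472464901903 lever ang 23.212656137567315 Ftan -2.0497056519998553 Frad -0.33638430458955687
```

Request:
jog_arm([
  [0.002,0.0003,-0.0003,0,0.023,0,0.22],
])

```text
time: 29.9
tool_pos: [0.6004, 0.0559, 0.0632]
tcp_rot: [-1.349, 0.922, -0.939]
wrist_force: [0.2, 2.1, 1.1]
width: 0.22
```

Request:
jog_arm([
  [0.002,0.0003,-0.0003,0,0.023,0,0.22],
])

```text
time: 30.02
tool_pos: [0.6011, 0.054, 0.063]
tcp_rot: [-1.339, 0.941, -0.957]
wrist_force: [-2.0, 5.4, 2.2]
width: 0.219
```

Request:
jog_arm([
  [0.002,0.0003,-0.0003,0,0.023,0,0.22],
])

```text
time: 30.15
tool_pos: [0.601, 0.0537, 0.0629]
tcp_rot: [-1.328, 0.963, -0.974]
wrist_force: [-3.7, 11.8, 5.3]
width: 0.216
```

```bash
python3 s.py
```

```text
30.15 [0.60098 0.05372 0.06294] xang -71.66979443635111 [ 0.0145   0.00869 -0.99986] 1.2880309054909427 F [-3.70561 11.76057  5.28396] [2.00998 0.51208 0.08241] 0.2159938783827199
r 0.08895929091356684 lever ang 20.4075409545603 Ftan -12.329142747656428 Frad 0.1802566324337287
```

The lever is against its stop: tangential force rose from 2 N to 12 N. I'll back off and retreat.

Request:
jog_arm([
  [-0.002,0,0,0,0,0,0.22],
  [-0.001,0,0,0,0,0,0.35],
  [0,0,0,0,0,0,0.35],
  [0,-0.03,0,0,0,0,0.35],
  [0,-0.06,0,0,0,0,0.35],
  [0,-0.06,0,0,0,0,0.35],
  [0,-0.06,0,0,0,0,0.35],
  [0,-0.06,0,0,0,0,0.35],
  [-0.05,0,0.02,0,0,0,0.35],
  [-0.05,0,0.02,0,0,0,0.35],
])

```text
time: 31.4
tool_pos: [0.6033, 0.1572, 0.3408]
tcp_rot: [-1.329, 0.97, -0.984]
wrist_force: [1.2, -0.6, 0.5]
width: 0.347
```

Request:
jog_arm([
  [-0.055,0,0.02,0,0,0,0.35],
  [-0.055,0,0.02,0,0,0,0.35],
  [-0.055,0,0.02,0,0,0,0.35],
  [-0.055,0,0.02,0,0,0,0.35],
  [0,0,0,0,0,0,0.35],
])

```text
time: 32.02
tool_pos: [0.6133, 0.3996, 0.3413]
tcp_rot: [-1.328, 0.967, -0.986]
wrist_force: [0.1, -0.3, -0.2]
width: 0.353
```

```bash
python3 -c "
from h import *
c=read_camera('top'); cv2.imwrite('pics/t7.png',cv2.resize(c['img'][170:350,130:550],(800,343)))
for t,z in (('machine',0),('wing',.104),('lever_end',.065)):
  for r in spotter.spot_point(c,t)[:1]: print(t,r['p'],r['location'],px2w(c,r['location'],z))
for r in spotter.masks_of(c,'screw')[:2]:
  m=r['mask'];v,u=np.nonzero(m);P=np.array([p for p in (px2w(c,(a,b),win=0) for a,b in zip(u,v)) if p is not None]);Q=P[P[:,2]>.108];print(len(P),len(Q))
  if len(Q)>9: e=np.linalg.eigh(np.cov(Q[:,:2].T))[1]; print(Q.mean(0),np.median(Q[:,2]),'ang',np.degrees(np.arctan2(e[1,1],e[0,1])))
";python3 s.py
```

```text
machine 0.72 [382.1, 245.2] [ 0.60143388 -0.13648734  0.        ]
wing 0.6 [311.9, 284.7] [0.51411891 0.02591171 0.104     ]
lever_end 0.3 [313.8, 282.1] [0.51924443 0.0230994  0.065     ]
196 141
[0.51780553 0.02125696 0.11793282] 0.11802320079928075 ang -146.73158843565966
32.275 [0.61456 0.39411 0.34318] xang -72.5853093674991 [ 0.01787  0.00161 -0.99984] 1.8073952891358533 F [-0.30331 -0.69615 -0.19166] [-0.01172  0.05589 -0.0204 ] 0.34648800200289265
r 0.38386176582008047 lever ang 75.36910987299945 Ftan 0.5734623122389899 Frad -0.49771596743553326
```

View pics/t7.png

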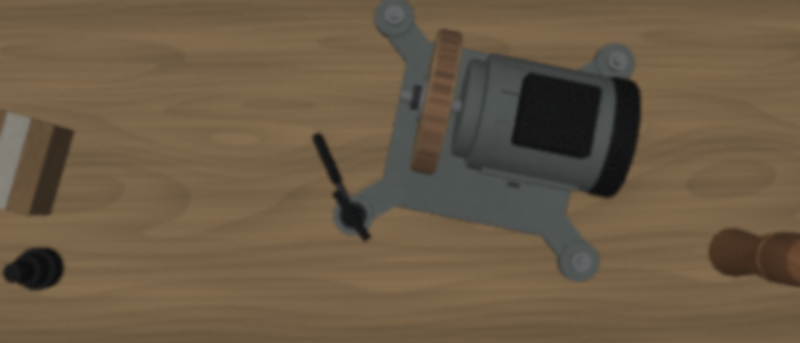

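```bash
python3 -c "
from workcell import bot
print(bot.finish_job())"
```

```text
the job is handed in; nothing more can be done
None
```

I wound the levelling screw down to about 1.4 rad past first touch, then swung the lock lever to its stop. The job is handed in at about 32 s of the 72 s allowed.

- **Gap:** A light press on the wing, with a peak of about 15 N, gave a clearance of about 2.6 mm. After 71° of winding, a second press showed 1.6 mm left, as predicted. I wound 265° (4.63 rad) in all.
- **Lever:** I swung it clockwise about 1.16 rad. The force rose from 2 N to 12 N at the stop, and the lever stayed there after I let go.
- **Last checks:** In the final top view the wing's angle matches the intended one (33.3° seen, 33.1° planned) and its top is at 118 mm. The machine and the pepper mill, carton and mandrel look unmoved.
- **Checks that disagreed or were not made:**
    - One network reading put the machine about 8 mm off while the arm partly hid it; later readings and the picture did not bear this out.
    - The last network reading for `lever_end` was wrong (p = 0.3), so I judged the lever from the picture.
    - I did not press again after the final winding, so the even load on the feet is worked out from the measured gap and the angle turned.

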